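# Lay out a lens comparison job for blocking

## Task

Lay out the lens job on the grey layout mat: the clear lens blank centred on the black pad and the amber blank centred on the white pad, the blue lens block upright on the middle of the clear blank and the red block upright on the middle of the amber one, and stand the crimson pad roll on the mat midway between the two pads. Set everything down gently and let go of it; leave the yellow block and the spectacle frame where they lie.

Things in the scene. Friction and masses are not known exactly. Their poses are not given: they have to be found in the camera images.
- clear_blank: Loose round lens blank, clear, seen as pale grey-white with a thin grey rim, 65 mm across, 10 mm thick at the middle (slightly domed top, rim about 6 mm thick); 30 g. Origin: centre of its flat underside, z up. Grasp across the rim.
- amber_blank: Loose round lens blank, bright amber orange, 65 mm across, 10 mm thick at the middle (slightly domed top, rim about 6 mm thick); 30 g. Origin: centre of its flat underside, z up. Grasp across the rim.
- blue_block: Loose blue plastic lens block: round, 24 mm across up to 5 mm height, above that narrowing to 14 mm across at the top, 18 mm high; about 12 g. For grasping treat the side as closed by a straight cone between those heights, so hold it low. Origin: centre of its underside, z up.
- red_block: Loose red plastic lens block, same shape and size as the blue one. Origin: centre of its underside, z up.
- pad_roll: Loose crimson roll of blocking pads standing on its flat face: 62 mm across, 45 mm high, about 40 to 85 g. Origin: centre of its underside, z up. Grasp across its diameter.
- layout_mat: Fixed dark grey-green mat, 110 x 280 x 2 mm, turned up to about 17 degrees from lying along the robot's y. Origin: middle of its underside; z up, its y axis runs along the long side. The two pads lie on it 100 mm to either side of its middle along its y axis, so its middle is midway between the pads.
- black_pad: Fixed black round pad on the mat, 82 mm across, 4 mm thick, its top 6 mm above the worktop; either end of the mat. Origin: centre of its underside, 2 mm above the worktop.
- white_pad: Fixed off-white round pad on the mat, 82 mm across, 4 mm thick, its top 6 mm above the worktop; at the other end of the mat. Origin: centre of its underside, 2 mm above the worktop.
- yellow_block: Loose yellow lens block, same shape as the blue one, not needed: leave it where it lies. Origin: centre of its underside. Beside it stands a fixed, hard lens press with a lever, about 0.28 m high, over x 0.52 to 0.73 and y 0.08 to 0.26: carry the gripper past in front of it (x about 0.45) or well above it. A tall covered machine stands to the left of the press, beyond x 0.58.
- specs: Loose dark red spectacle frame, 133 x 45 x 15 mm, near the front edge of the worktop, not part of the job: leave it where it lies. Origin: its middle, at the underside.
Mind the look-alikes: they are no part of the job. There is more than one size of the amber_blank; the job needs the larger.

How it is judged:
By the outcome, as a careful person would: the job done as asked, in the order asked, and still so for the second after the job is handed in, with the robot touching nothing.
It also fails if it takes over 128 s, if anything falls off the work surface, if the arm or the gripper's body presses on something with over 40 N, if the wrist force passes 120 N, or if a joint passes its speed limit or range.

## Robot

A 6-joint arm with a two-finger parallel gripper is mounted at the origin on a cart in front of the work surface, level with it; the furniture and walls round the work are solid. World frame = base frame: x ahead of the robot, y to its left, z up, the work surface at z = 0. Lengths are in m, angles in degrees, forces in N, time in s.
With the tool pointing down it reaches from about 0.4 to 0.825 m from the base axis. Payload 7 kg.
Tool frame: the origin (TCP) lies midway between the tips of the shut fingers; the grasp point (between the pads) lies 19 mm behind it; z points along the fingers, y is the line along which they close (so a half turn about z gives the same grasp; the last joint's range is limited). The gripper opens to 88 mm and grips with 3 to 60 N. Pads are 19 mm wide; open, the fingers measure 130 mm over their backs; the gripper's body (78 mm by 193 mm) begins 47 mm behind the grasp point.
Start: joints at [93.799, 20.546, 0.682, 0, -70.136, -16.507], TCP at [0.149, 0.658, 0.227] pointing down, gripper open.
Joint ranges: [-176.03, 176.03], [-82.01, 121.73], [-58.28, 71.71], [-173.87, 95.51], [-174.79, -0.11], [-173.66, 173.66]. Speed limits (degrees/s): [136.94, 136.94, 172.46, 180, 180, 180].

## Interface

Orientations are given as [roll, pitch, yaw] about the fixed x, y, z axes, in that order (R = Rz(yaw) Ry(pitch) Rx(roll)).
In Python, from plant import telemetry, viewer, workorder gives the robot as it stands. The module is installed in compiled form; this text tells all that it offers.
- The arm moves only by the tool carry_out, never from a script. Its argument "rows" is a list of rows, each a list of 6 numbers: the shift along the tool's x, y, z in m, then the turn, a rotation vector about the tool's x, y, z in rad. In form: [[tx, ty, tz, ax, ay, az], ...]. A call has 1 to 8 rows; each row is the pose to reach, as a shift and turn from the pose commanded when the call began, along the tool's axes at that moment; what a row does not reach only later rows make up. A row lasts 1/8 s, in which the tool goes at most 62.5 mm and 10.7 degrees, less where a joint would pass 70% of its speed; a pose out of reach is approached as far as the arm can. A call with a gripper value outside its range is refused whole. "grip" is the gripper's target within -1 to 1 (fully open at 1, half-way at 0, shut at -1), set as the call begins (left out, the last holds). The fingers move at their own pace and stop on an object; the grip force is fixed at half the most. Time passes only in rows, so rows that repeat a pose let the fingers close. It gives the time, the measured TCP pose, the force, the opening and the grip force at its end, in the units of the state.
- telemetry.get_obs(): the state, without advancing time (a new reading comes with each control period).
- viewer.snapshot(name): name is "side" or "top" or "wrist"; returns the picture (480x640x3 uint8, red, green, blue); there is no depth.
- viewer.camera_info(name): a dict with "intrinsics" (3x3 intrinsics, pixels), "extrinsics" (4x4, takes a point from camera to world coordinates); the wrist camera has in their place "tool_from_camera" (4x4, takes a point from camera to tool coordinates, whose origin is the TCP and whose axes are the flange's). Camera axes: x right, y down, z forward; pixel columns grow to the right and rows downward; lengths in m; the calibration is good to about 2 mm. A picture is of the moment at which its call begins: read the wrist's pose just before it. camera_info takes no time and is no camera call.
- workorder.close_job(): hands the job in; it is judged then, once.
The state is a dict: "clock": time; "joint_pos": joint angles; "qvel": joint speeds; "tau": joint torques, N m; "tool_pos": TCP position; "orientation": TCP orientation; "force": force on the tool from outside, world axes, zero at the start; "moment": the same for the moment, N m; "opening": finger opening in m; "gripper_force": force on a finger pad.
Only numpy, scipy, OpenCV 4.12 (cv2) and the standard library are available. Lean on these libraries where they do the work, as an engineer would, in place of code of your own. Each camera call takes 0.05 s, during which the arm holds its last target. There are 200 camera calls.

## Working session

There is one attempt and no reset: what is moved stays moved. The work goes in short steps, Python scripts to look and compute and a tool call to move; the robot and the scene stay as the last step left them, time stands still between calls to the robot, and variables do not carry over. Pictures are saved under pics/ and viewed, at most 14 in all, crops included, and the job is handed in when it is done.

Besides the shell and the picture viewer there is one more tool, called after "Call:" as a command line: name --pt "numbers of a row" for each row, then --argument value for the rest. carry_out: Moves the arm, as the interface text tells. Its arguments: {"type":"object","properties":{"rows":{"type":"array"},"grip":{"type":"number"}},"required":["rows"]}

```bash
mkdir -p pics; python3 - <<'E'
from plant import telemetry, viewer
import cv2
print(telemetry.get_obs())
for n in("top","side","wrist"):
    im=viewer.snapshot(n); cv2.imwrite(f"pics/{n}0.png",im[:,:,::-1]); 
    c=viewer.camera_info(n); print(n,c)
E
```

```text
{'clock': 0.0, 'joint_pos': array([ 9.38005101e+01,  2.05906190e+01,  6.33344768e-01, -1.94371961e-02,
       -7.01355848e+01, -1.65069456e+01]), 'qvel': array([-0.00356338,  0.09223075,  0.09432598,  0.03058435, -0.03602124,
        0.01349344]), 'tau': array([ 3.05624730e-03, -5.82729042e+01,  2.93053901e+01,  6.99692041e+00,
        7.10288499e-03, -1.56107162e-04]), 'tool_pos': array([0.14839274, 0.65798333, 0.22563079]), 'orientation': array([ 1.79905776e+02, -8.86751326e-03, -1.27130478e+01]), 'force': array([-0.02990536,  0.12553458, -0.15639593]), 'moment': array([-0.03874091, -0.03619452,  0.04182899]), 'gripper_force': 0.0, 'opening': 0.08735614116234598}
top {'intrinsics': array([[433.0344647 ,   0.        , 320.55930288],
       [  0.        , 433.0344647 , 245.08520179],
       [  0.        ,   0.        ,   1.        ]]), 'extrinsics': array([[-9.74122999e-02, -9.70097202e-01,  2.22311182e-01,
         3.38582726e-01],
       [-9.95244099e-01,  9.49143031e-02, -2.19193506e-02,
         4.16073797e-02],
       [ 1.63389784e-04, -2.23389106e-01, -9.74729337e-01,
         
[... 376 characters left out ...]
0.53652537,  0.78582072, -0.71561667],
       [-0.01518268, -0.82299309, -0.56784845,  0.57247294],
       [ 0.        ,  0.        ,  0.        ,  1.        ]])}
wrist {'intrinsics': array([[388.96654715,   0.        , 317.92661416],
       [  0.        , 388.96654715, 239.24602549],
       [  0.        ,   0.        ,   1.        ]]), 'tool_from_camera': array([[-5.62636324e-05, -9.55084123e-01, -2.96334803e-01,
         8.03128495e-02],
       [ 9.99999998e-01, -4.35566327e-05, -4.94824899e-05,
         4.44200575e-04],
       [ 3.43525943e-05, -2.96334805e-01,  9.55084123e-01,
        -1.58477746e-01],
       [ 0.00000000e+00,  0.00000000e+00,  0.00000000e+00,
         1.00000000e+00]])}
```

View pics/top0.png

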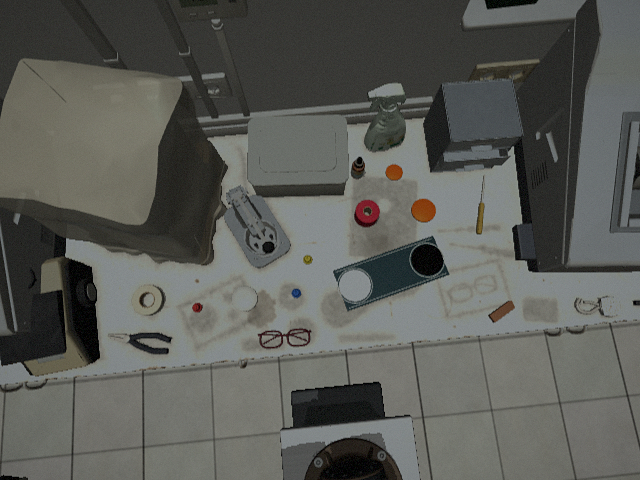

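View pics/side0.png

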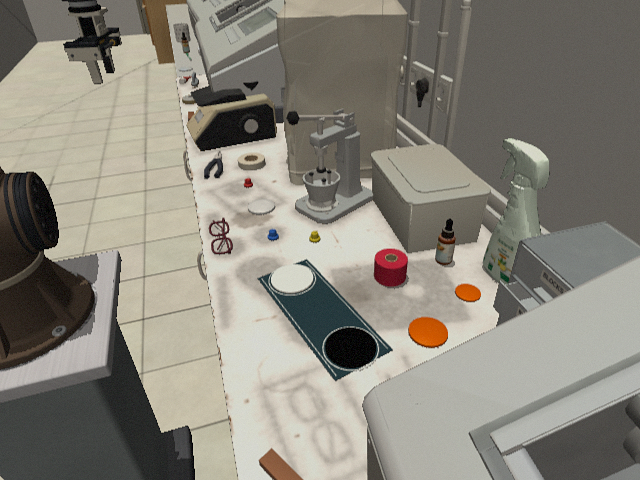

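The top view shows red block (197,308), clear blank (244,299), blue (296,294), white pad (354,286), black pad (427,260), roll (367,212), large amber (424,210) and small amber (394,172). The side view shows the same things: red (248,183), clear (261,207), blue (272,235), white (292,279), black (351,349), roll (391,267) and amber (428,332).

```bash
cat > h.py <<'E'
import numpy as np, cv2
from scipy.spatial.transform import Rotation as Ro
from plant import telemetry, viewer
def cam(n,obs=None):
    c=viewer.camera_info(n); K=c["intrinsics"]
    if n!="wrist": return K,c["extrinsics"]
    T=np.eye(4); T[:3,:3]=Ro.from_euler('xyz',obs["orientation"],degrees=True).as_matrix(); T[:3,3]=obs["tool_pos"]
    return K,T@c["tool_from_camera"]
def ray(KT,uv):
    K,T=KT; d=T[:3,:3]@np.linalg.solve(K,[uv[0],uv[1],1.]); return T[:3,3],d/np.linalg.norm(d)
def onz(KT,uv,z):
    o,d=ray(KT,uv); return o+d*(z-o[2])/d[2]
def tri(rays):
    A=sum(np.eye(3)-np.outer(d,d) for o,d in rays); b=sum((np.eye(3)-np.outer(d,d))@o for o,d in rays)
    p=np.linalg.solve(A,b); return p,max(np.linalg.norm(np.cross(p-o,d)) for o,d in rays)
def proj(KT,p):
    K,T=KT; q=K@(T[:3,:3].T@(np.asarray(p)-T[:3,3])); return q[:2]/q[2]
def shift(pos,yaw,obs=None):
    "tool-frame shift+turn from the measured pose to a tool-down pose"
    o=obs or telemetry.get_obs(); R=Ro.from_euler('xyz',o["orientation"],degrees=True)
    G=Ro.from_euler('xyz',[180,0,yaw],degrees=True)
    return np.round(np.r_[R.inv().apply(np.array(pos)-o["tool_pos"]),(R.inv()*G).as_rotvec()],4)
def colmask(im,name):
    h,s,v=cv2.split(cv2.cvtColor(im,cv2.COLOR_RGB2HSV)); h=h.astype(int)
    m={"red":((h<6)|(h>172))&(s>140)&(v>60),"blue":(h>100)&(h<130)&(s>120)&(v>60),
       "yellow":(h>22)&(h<35)&(s>120)&(v>60),"amber":(h>=6)&(h<18)&(s>170)&(v>120),"crimson":((h<6)|(h>165))&(s>120)&(v>50),
       "black":(v<22),"white":(s<40)&(v>170)}[name]
    return m.astype(np.uint8)
def blob(im,name,near):
    n,l,st,c=cv2.connectedComponentsWithStats(colmask(im,name))
    k=[i for i in range(1,n) if st[i,4]>15]; 
    i=min(k,key=lambda i:np.hypot(*(c[i]-near)))
    x,y,w,h,a=st[i]
    cn=max(cv2.findContours((l==i).astype(np.uint8),cv2.RETR_EXTERNAL,cv2.CHAIN_APPROX_NONE)[0],key=cv2.contourArea)
    return c[i],(x,y,w,h,a),cn
E
python3 - <<'E'
from h import *
t=cv2.imread("pics/top0.png")[:,:,::-1].copy();s=cv2.imread("pics/side0.png")[:,:,::-1].copy()
T,S=cam("top"),cam("side")
for n,c,a,b in [("red","red",(197,308),(248,183)),("blue","blue",(296,294),(272,235)),("yellow","yellow",(308,260),(314,237)),("amberL","amber",(424,210),(428,332)),("amberS","amber",(394,172),(467,293)),("roll","crimson",(367,212),(391,267)),("blackpad","black",(427,260),(351,349))]:
    A,sa,_=blob(t,c,a);B,sb,_=blob(s,c,b)
    p,e=tri([ray(T,A),ray(S,B)]); print(n,A.round(1),sa,B.round(1),sb,p.round(4),round(e,4))
for n,a,b in [("clear",(244,299),(261,207)),("whitepad",(354,286),(292,279)),("specs",(285,338),(220,237))]:
    p,e=tri([ray(T,a),ray(S,b)]);print(n,p.round(4),round(e,4))
def crop(im,x,y,w,h,f): return cv2.resize(im[y:y+h,x:x+w],None,fx=f,fy=f,interpolation=cv2.INTER_CUBIC)
A=crop(t,170,235,266,75,3);B=crop(s,190,150,266,125,3)
cv2.imwrite("pics/c1.png",np.vstack([A,B])[:,:,::-1])
E
```

```text
red [196.7 307.3] (np.int32(193), np.int32(303), np.int32(9), np.int32(9), np.int32(57)) [247.7 182.8] (np.int32(244), np.int32(179), np.int32(9), np.int32(8), np.int32(53)) [0.4593 0.3435 0.0062] 0.0003
blue [295.9 292.7] (np.int32(292), np.int32(289), np.int32(9), np.int32(9), np.int32(59)) [272.4 234.7] (np.int32(268), np.int32(229), np.int32(10), np.int32(11), np.int32(82)) [0.4713 0.0914 0.0059] 0.0007
yellow [307.4 259.3] (np.int32(303), np.int32(256), np.int32(9), np.int32(8), np.int32(56)) [314.4 236.6] (np.int32(309), np.int32(231), np.int32(11), np.int32(11), np.int32(88)) [0.5551 0.0545 0.0059] 0.0
amberL [423.4 209.7] (np.int32(412), np.int32(199), np.int32(24), np.int32(22), np.int32(411)) [427.9 331.4] (np.int32(409), np.int32(317), np.int32(39), np.int32(30), np.int32(899)) [ 0.6586 -0.2647  0.0032] 0.0009
amberS [393.7 171.6] (np.int32(386), np.int32(165), np.int32(16), np.int32(14), np.int32(182)) [467.7 292.2] (np.int32(455), np.int32(284), np.int32(26), np.int32(17), np.int32(332)) [ 0.7744 -0.2011  0.0015] 0.0009
roll [367.1 211.4] (np.int32(355), np.int32(200), np.int32(25), np.int32(24), np.int32(384)) [390.2 267.8] (np.int32(374), np.int32(249), np.int32(34), np.int32(38), np.int32(987)) [ 0.6606 -0.1119  0.0214] 0.0034
blackpad [426.7 259.5] (np.int32(411), np.int32(244), np.int32(32), np.int32(32), np.int32(754)) [350.3 347.5] (np.int32(325), np.int32(328), np.int32(51), np.int32(40), np.int32(1550)) [ 0.525  -0.2539  0.001 ] 0.0006
clear [ 0.4701  0.2247 -0.0012] 0.0004
whitepad [ 4.76e-01 -5.82e-02 -4.00e-04] 0.0006
specs [0.3619 0.1283 0.0004] 0.0006
```

View pics/c1.png

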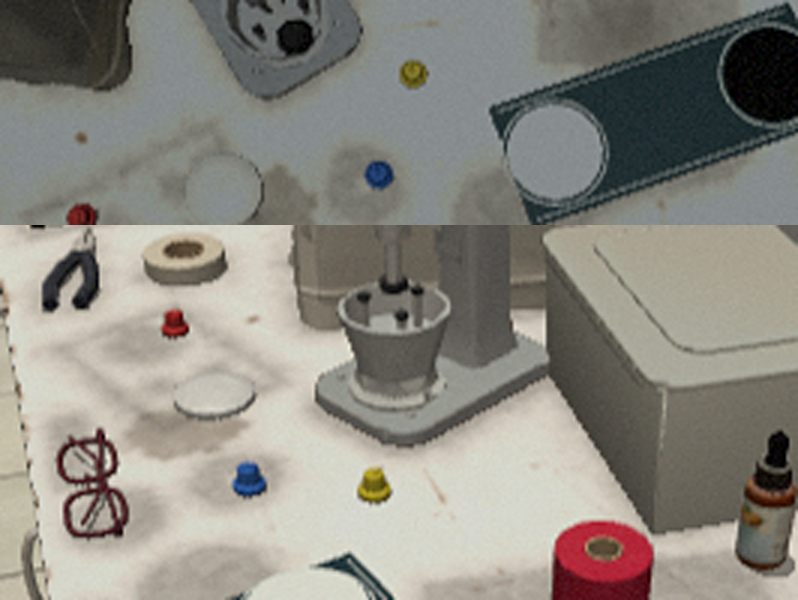

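Both lens blanks, the blocks and the roll are located by triangulation: clear at (0.470, 0.225), blue at (0.471, 0.091), red at (0.459, 0.344). The crop shows the clear blank's rim centred at about top-view pixel (244,298). The press base is behind it, so I'll turn the camera side towards the robot.

```bash
python3 - <<'E'
from h import *
print(shift([.47,.225,.16],-180), shift([.47,.225,.16],-96))
E
```

```text
[ 4.0900e-01  3.5160e-01  6.6300e-02  0.0000e+00 -1.8000e-03  2.9197e+00] [ 4.0900e-01  3.5160e-01  6.6300e-02  9.0000e-04 -1.0000e-03  1.4536e+00]
```

Call:
carry_out --pt "0.409 0.352 0.03 0 0 1.45" --pt "0.409 0.352 0.03 0 0 1.45" --pt "0.409 0.352 0.03 0 0 1.45" --pt "0.409 0.352 0.03 0 0 1.45" --pt "0.409 0.352 0.03 0 0 1.45" --pt "0.409 0.352 0.03 0 0 1.45" --pt "0.409 0.352 0.03 0 0 1.45" --pt "0.409 0.352 0.03 0 0 1.45" --grip 1

```text
clock: 1.15
tool_pos: [0.4468, 0.2558, 0.1989]
orientation: [-180.0, 0.0, -96.1]
force: [0.8, 1.2, 0.5]
opening: 0.0876
gripper_force: 0.0
```

```bash
python3 - <<'E'
from h import *
o=telemetry.get_obs();print(o["clock"],o["joint_pos"].round(1),o["tool_pos"],o["orientation"])
print(shift([.47,.225,.16],-180))
E
```

```text
1.15 [ 51.7   6.6 -21.6   0.  -61.7 -57.7] [0.44678172 0.25578892 0.19887299] [-1.79985239e+02  2.11668208e-02 -9.60620693e+01]
[ 2.820e-02 -2.630e-02  3.890e-02  1.000e-04  5.000e-04  1.465e+00]
```

Call:
carry_out --pt "0.028 -0.026 0.039 0 0 1.465" --pt "0.028 -0.026 0.039 0 0 1.465" --pt "0.028 -0.026 0.039 0 0 1.465" --pt "0.028 -0.026 0.039 0 0 1.465" --pt "0.028 -0.026 0.039 0 0 1.465" --pt "0.028 -0.026 0.039 0 0 1.465" --pt "0.028 -0.026 0.039 0 0 1.465" --pt "0.028 -0.026 0.039 0 0 1.465"

```text
clock: 2.15
tool_pos: [0.4689, 0.2269, 0.1596]
orientation: [-180.0, -0.0, 180.0]
force: [-0.4, 0.4, 0.1]
opening: 0.0876
gripper_force: 0.0
```

```bash
python3 - <<'E'
from h import *
o=telemetry.get_obs();im=viewer.snapshot("wrist");cv2.imwrite("pics/w1.png",im[:,:,::-1])
print(o["clock"],o["joint_pos"].round(1),o["tool_pos"],o["orientation"])
np.save("w1.npy",np.r_[o["tool_pos"],o["orientation"]])
E
```

```text
2.15 [  47.4    9.3  -24.    -0.   -56.7 -137.5] [0.46887009 0.22692786 0.1596368 ] [-1.79988241e+02 -1.91866406e-02  1.79952063e+02]
```

View pics/w1.png

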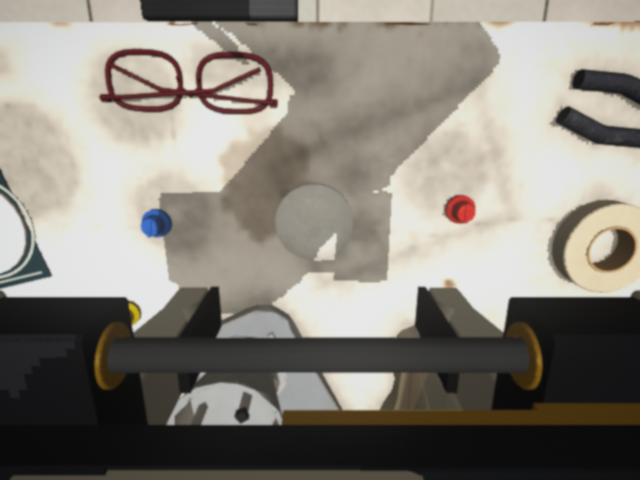

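The wrist view shows the clear blank as a grey disc centred near (314,222), with blue at (156,222), red at (461,209), and the press behind the fingers.

```bash
python3 - <<'E'
from h import *
w=np.load("w1.npy");o={"tool_pos":w[:3],"orientation":w[3:]};W=cam("wrist",o);T=cam("top");S=cam("side")
for n,uv,z in[("l",(275,222),.004),("r",(353,222),.004),("u",(314,183),.005),("d",(314,262),.003)]: print(n,onz(W,uv,z).round(4))
print("tri clear",tri([ray(W,(314,222)),ray(T,(244.3,298.3)),ray(S,(261,207))]))
im=cv2.imread("pics/w1.png")[:,:,::-1].copy()
for n,nr,a,b in[("red",(461,209),(196.7,307.3),(247.7,182.8)),("blue",(156,222),(295.9,292.7),(272.4,234.7))]:
    c,_,_=blob(im,n,nr);print(n,c,tri([ray(W,c),ray(T,a),ray(S,b)]))
print(shift([.4695,.226,.0025],180))
E
```

```text
l [0.4704 0.1907 0.004 ]
r [0.4705 0.2558 0.004 ]
u [0.4377 0.2234 0.005 ]
d [0.5064 0.2231 0.003 ]
tri clear (array([ 4.71054404e-01,  2.23431592e-01, -1.10687301e-04]), np.float64(0.0007277403845234572))
red [460.53288364 208.81787521] (array([0.45919281, 0.3435298 , 0.00599654]), np.float64(0.0004305560778507304))
blue [154.67663551 222.71588785] (array([0.47103172, 0.09123441, 0.00594772]), np.float64(0.0009558223385688683))
[-7.000e-04 -9.000e-04  1.571e-01 -1.000e-04 -4.000e-04 -7.600e-03]
```

Call:
carry_out --pt "-0.0026 -0.0035 0.05 0 0 0" --pt "-0.0026 -0.0035 0.09 0 0 0" --pt "-0.0026 -0.0035 0.125 0 0 0" --pt "-0.0026 -0.0035 0.145 0 0 0" --pt "-0.0026 -0.0035 0.152 0 0 0" --pt "-0.0026 -0.0035 0.157 0 0 0" --pt "-0.0026 -0.0035 0.157 0 0 0"

```text
clock: 3.08
tool_pos: [0.4719, 0.2238, 0.0032]
orientation: [180.0, 0.0, -179.7]
force: [-0.3, 0.0, -0.4]
opening: 0.0876
gripper_force: 0.0
```

Call:
carry_out --pt "0 0 0 0 0 0" --pt "0 0 0 0 0 0" --pt "0 0 0 0 0 0" --pt "0 0 0 0 0 0" --pt "0 0 0 0 0 0" --pt "0 0 0 0 0 0" --grip -1

```text
clock: 3.82
tool_pos: [0.4718, 0.2237, 0.0031]
orientation: [180.0, 0.0, -179.7]
force: [-0.7, -0.4, 4.8]
opening: 0.0622
gripper_force: 30.1
```

Call:
carry_out --pt "0 0 -0.02 0 0 0" --pt "0 0 -0.06 0 0 0" --pt "0.01 -0.03 -0.12 0 0 0" --pt "0.015 -0.08 -0.16 0 0 0" --pt "0.015 -0.135 -0.19 0 0 0" --pt "0.015 -0.19 -0.2 0 0 0" --pt "0.005 -0.24 -0.2 0 0 0" --pt "-0.02 -0.29 -0.2 0 0 0"

```text
clock: 4.82
tool_pos: [0.4927, -0.0679, 0.2035]
orientation: [180.0, 0.1, -179.7]
force: [0.6, 1.2, -0.1]
opening: 0.0621
gripper_force: 29.9
```

Call:
carry_out --pt "-0.03 -0.03 0 0 0 0" --pt "-0.07 -0.07 0 0 0 0" --pt "-0.085 -0.09 0 0 0 0" --pt "-0.085 -0.09 0 0 0 0" --pt "-0.085 -0.09 0 0 0 0"

```text
clock: 5.45
tool_pos: [0.5778, -0.1557, 0.2022]
orientation: [180.0, -0.1, -179.7]
force: [-1.1, 0.2, -0.3]
opening: 0.0614
gripper_force: 29.9
```

```bash
cat > snap.py <<'E'
import sys; from h import *
o=telemetry.get_obs();im=viewer.snapshot("wrist");n=sys.argv[1];cv2.imwrite(f"pics/{n}.png",im[:,:,::-1])
np.save(n+".npy",np.r_[o["tool_pos"],o["orientation"]])
print(o["clock"],o["tool_pos"].round(4),o["orientation"].round(2),o["opening"],o["joint_pos"].round(1))
E
python3 snap.py w2
```

```text
5.45 [ 0.5778 -0.1557  0.2022] [ 1.7998e+02 -7.0000e-02 -1.7974e+02] 0.061357272277878364 [  3.6  14.4 -11.3  -0.  -64.4 -93.3]
```

View pics/w2.png

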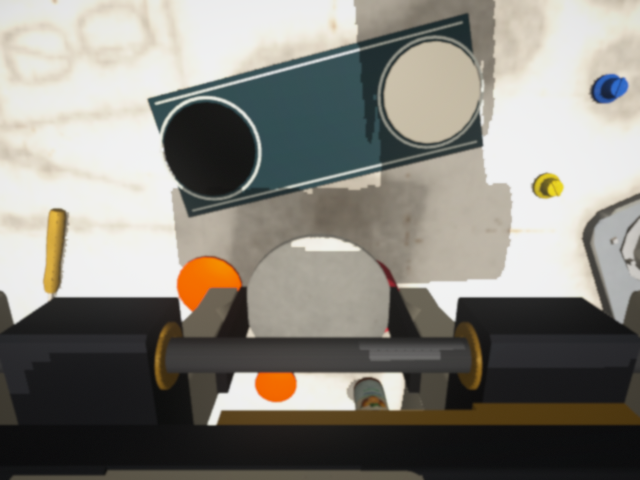

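The lens is held (disc edge top at row 236). The black pad is near (211,147), the white pad near (431,92), and amber at (209,284).

```bash
python3 - <<'E'
from h import *
w=np.load("w2.npy");o={"tool_pos":w[:3],"orientation":w[3:]};W=cam("wrist",o);T=cam("top");S=cam("side")
im=cv2.imread("pics/w2.png")[:,:,::-1].copy()
v=im.max(2)
def flood(seed,tol):
    m=np.zeros((482,642),np.uint8); cv2.floodFill(cv2.GaussianBlur(im,(5,5),0),m,seed,0,(tol,)*3,(tol,)*3,4|cv2.FLOODFILL_MASK_ONLY|(255<<8)); m=m[1:-1,1:-1]
    c=max(cv2.findContours(m,0,cv2.CHAIN_APPROX_NONE)[0],key=cv2.contourArea); return cv2.fitEllipse(cv2.convexHull(c))
for n,s,tol,t,sd in [("black",(211,147),4,(426.7,259.5),(350.3,347.5)),("white",(431,92),6,(354,286),(292,279))]:
    e=flood(s,tol);print(n,e,onz(W,e[0],.006).round(4),tri([ray(W,e[0]),ray(T,t),ray(S,sd)]), onz(T,t,.006).round(4),onz(S,sd,.006).round(4))
# lens in tool frame
R=Ro.from_euler('xyz',w[3:],degrees=True)
for uv in[(319,236),(248,300),(390,300)]:
    p=onz(W,uv,w[2]+.003); print(uv,R.inv().apply(p-w[:3]).round(4))
c,s,_=blob(im,"amber",(209,284));print(s,c)
E
```

```text
black ((209.4857940673828, 148.57781982421875), (85.64071655273438, 94.78800964355469), 146.67910766601562) [ 0.5228 -0.2528  0.006 ] (array([ 0.52426946, -0.25402529,  0.00128661]), np.float64(0.0011868801637339701)) [ 0.5247 -0.2526  0.006 ] [ 0.5227 -0.258   0.006 ]
white ((294.736572265625, 137.80447387695312), (425.325439453125, 832.8387451171875), 87.77716827392578) [ 0.5132 -0.1768  0.006 ] (array([ 0.4831421 , -0.11238636,  0.04080117]), np.float64(0.06845107373645619)) [ 0.4746 -0.0576  0.006 ] [ 0.4752 -0.0655  0.006 ]
(319, 236) [ 0.0338  0.     -0.003 ]
(248, 300) [ 0.0044 -0.0312 -0.003 ]
(390, 300) [ 0.0044  0.0313 -0.003 ]
(np.int32(178), np.int32(257), np.int32(64), np.int32(54), np.int32(2048)) [205.09521484 278.95068359]
```

```bash
python3 - <<'E'
from h import *
w=np.load("w2.npy");o={"tool_pos":w[:3],"orientation":w[3:]};W=cam("wrist",o)
g=cv2.GaussianBlur(cv2.cvtColor(cv2.imread("pics/w2.png"),cv2.COLOR_BGR2GRAY),(3,3),0).astype(float)
from scipy.ndimage import map_coordinates as mc
from scipy.optimize import least_squares
# brightness of the ring: search centre (x,y) maximising mean over rendered circle radius r at z=.006
th=np.linspace(0,2*np.pi,180)
def score(c,r):
    P=[proj(W,(c[0]+r*np.cos(t),c[1]+r*np.sin(t),.006)) for t in th[::3]]
    return np.array([mc(g,[[p[1]],[p[0]]],order=1)[0] for p in P])
for n,c0,sg in[("black",(.523,-.253),1),("white",tuple(onz(W,(431,92.5),.006)[:2]),1)]:
    best=max(((np.median(score((c0[0]+dx,c0[1]+dy),r+.002)*sg)-np.median(score((c0[0]+dx,c0[1]+dy),r-.002)*sg) if n=="black" else -np.std(score((c0[0]+dx,c0[1]+dy),r))*0+np.mean(score((c0[0]+dx,c0[1]+dy),r-.003))-np.mean(score((c0[0]+dx,c0[1]+dy),r)) ,dx,dy,r) for dx in np.arange(-.006,.0061,.001) for dy in np.arange(-.006,.0061,.001) for r in(.0395,.041,.0425)))
    print(n,c0,best,c0[0]+best[1],c0[1]+best[2])
E
```

```text
black (0.523, -0.253) (np.float64(154.58774629696754), np.float64(0.001), np.float64(0.0), 0.0425) 0.524 -0.253
white (np.float64(0.47515599402005615), np.float64(-0.05977963068684565)) (np.float64(73.25959928625406), np.float64(0.001), np.float64(0.0), 0.0425) 0.47615599402005615 -0.05977963068684565
```

```bash
python3 - <<'E'
from h import *
print(shift([.5245,-.2529,.0095],180))
E
```

```text
[ 0.0538 -0.0973  0.1931  0.0002 -0.0005  0.005 ]
```

Call:
carry_out --pt "0.03 -0.05 0.02 0 0 0" --pt "0.0538 -0.0973 0.05 0 0 0" --pt "0.0538 -0.0973 0.1 0 0 0" --pt "0.0538 -0.0973 0.145 0 0 0" --pt "0.0538 -0.0973 0.17 0 0 0" --pt "0.0538 -0.0973 0.183 0 0 0" --pt "0.0538 -0.0973 0.188 0 0 0" --pt "0.0538 -0.0973 0.19 0 0 0"

```text
clock: 6.5
tool_pos: [0.5258, -0.2533, 0.0136]
orientation: [-180.0, 0.1, -179.7]
force: [0.3, 0.2, -0.1]
opening: 0.0617
gripper_force: 29.9
```

Call:
carry_out --pt "0 0 0.001 0 0 0" --pt "0 0 0.002 0 0 0" --pt "0 0 0.003 0 0 0" --pt "0 0 0.003 0 0 0"

```text
clock: 7.0
tool_pos: [0.5251, -0.2535, 0.0099]
orientation: [-180.0, 0.0, -179.7]
force: [0.6, -0.8, -1.3]
opening: 0.0622
gripper_force: 29.9
```

Call:
carry_out --pt "0.0006 0.0005 0.0008 0 0 0" --pt "0.0006 0.0005 0.0008 0 0 0"

```text
clock: 7.25
tool_pos: [0.5247, -0.2531, 0.0092]
orientation: [-180.0, 0.0, -179.7]
force: [-0.4, -0.4, 1.8]
opening: 0.062
gripper_force: 29.9
```

Call:
carry_out --pt "0 0 0 0 0 0" --pt "0 0 0 0 0 0" --pt "0 0 0 0 0 0" --pt "0 0 0 0 0 0" --pt "0 0 -0.005 0 0 0" --pt "0 0 -0.03 0 0 0" --pt "0 0 -0.08 0 0 0" --pt "0 0 -0.12 0 0 0" --grip 1

```text
clock: 8.25
tool_pos: [0.5248, -0.2531, 0.1312]
orientation: [-180.0, 0.1, -179.7]
force: [0.8, 0.3, -0.6]
opening: 0.0875
gripper_force: 0.0
```

```bash
python3 snap.py w3
```

```text
8.25 [ 0.5248 -0.2531  0.1312] [-1.7998e+02  5.0000e-02 -1.7971e+02] 0.08751491741602221 [ -6.5  16.5 -18.6   0.  -54.8 -83.2]
```

View pics/w3.png

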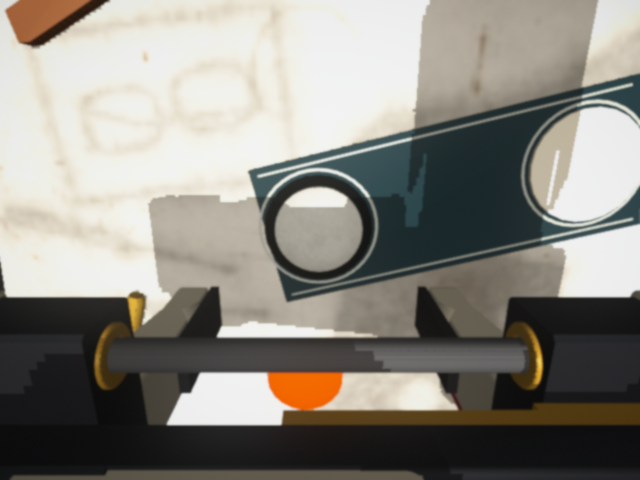

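The clear blank sits centred: lens spans x 273–365 inside the ring 261–377, both centred near (319,228). Next is the amber blank.

Call:
carry_out --pt "-0.05 -0.005 0 0 0 0" --pt "-0.1 -0.011 0 0 0 0" --pt "-0.134 -0.011 0.0 0 0 0" --pt "-0.134 -0.011 0.0 0 0 0" --pt "-0.134 -0.011 0.0 0 0 0"

```text
clock: 8.93
tool_pos: [0.6579, -0.2632, 0.1286]
orientation: [180.0, -0.1, -179.7]
force: [0.0, 0.8, -0.2]
opening: 0.0879
gripper_force: 0.0
```

```bash
python3 snap.py w4; python3 - <<'E'
from h import *
w=np.load("w4.npy");o={"tool_pos":w[:3],"orientation":w[3:]};W=cam("wrist",o);T=cam("top");S=cam("side")
im=cv2.imread("pics/w4.png")[:,:,::-1].copy()
c,s,cn=blob(im,"amber",(319,220));print(c,s)
e=cv2.fitEllipse(cv2.convexHull(cn));print(e,onz(W,e[0],.004),tri([ray(W,e[0]),ray(T,(423.4,209.7)),ray(S,(427.9,331.4))]))
p=onz(W,e[0],.004);print(shift([p[0],p[1],.003],180))
w=np.load("w3.npy");W=cam("wrist",{"tool_pos":w[:3],"orientation":w[3:]});print("clear",onz(W,(319,229),.011),onz(W,(319,226),.006))
E
```

```text
8.925 [ 0.6579 -0.2632  0.1286] [ 1.7998e+02 -6.0000e-02 -1.7973e+02] 0.08786853623980288 [ -6.1  27.5  -1.7  -0.  -60.9 -83.6]
[317.17609605 229.32490449] (np.int32(275), np.int32(189), np.int32(85), np.int32(82), np.int32(5497))
((317.2120056152344, 229.301513671875), (82.0993881225586, 85.16170501708984), 91.63700103759766) [ 0.65695989 -0.26410925  0.004     ] (array([ 0.65818805, -0.26457551,  0.00313525]), np.float64(0.0014742835290723103))
[ 0.0006 -0.0009  0.1259  0.0002 -0.0006  0.0047]
clear [ 0.52263439 -0.25274796  0.011     ] [ 0.52169061 -0.25274164  0.006     ]
```

Call:
carry_out --pt "0.0 -0.001 0.05 0 0 0" --pt "0.0 -0.001 0.085 0 0 0" --pt "0.0 -0.001 0.11 0 0 0" --pt "0.0 -0.001 0.12 0 0 0" --pt "0.0 -0.001 0.1245 0 0 0" --pt "0.0 -0.001 0.1255 0 0 0" --pt "0.0 -0.001 0.1255 0 0 0"

```text
clock: 9.85
tool_pos: [0.6591, -0.2645, 0.0046]
orientation: [-180.0, 0.1, -179.7]
force: [0.5, -0.6, 0.3]
opening: 0.0879
gripper_force: 0.0
```

Call:
carry_out --pt "0 0 0 0 0 0" --pt "0 0 0 0 0 0" --pt "0 0 0 0 0 0" --pt "0 0 0 0 0 0" --pt "0 0 0 0 0 0" --pt "0 0 0 0 0 0" --grip -1

```text
clock: 10.6
tool_pos: [0.6587, -0.2643, 0.0036]
orientation: [-180.0, 0.0, -179.7]
force: [-0.2, 0.9, 2.5]
opening: 0.0626
gripper_force: 30.0
```

Call:
carry_out --pt "0 0 -0.02 0 0 0" --pt "0 0 -0.06 0 0 0" --pt "0.02 0.02 -0.1 0 0 0" --pt "0.05 0.06 -0.12 0 0 0" --pt "0.09 0.1 -0.12 0 0 0" --pt "0.13 0.145 -0.12 0 0 0" --pt "0.165 0.19 -0.11 0 0 0" --pt "0.18 0.205 -0.1 0 0 0"

```text
clock: 11.6
tool_pos: [0.4763, -0.0586, 0.105]
orientation: [180.0, 0.1, -179.6]
force: [0.7, -1.2, 0.5]
opening: 0.0628
gripper_force: 30.0
```

Call:
carry_out --pt "0 0 0.02 0 0 0" --pt "0 0 0.04 0 0 0" --pt "0 0 0.06 0 0 0" --pt "0 0 0.06 0 0 0"

```text
clock: 12.1
tool_pos: [0.4771, -0.0604, 0.0434]
orientation: [-180.0, -0.1, -179.7]
force: [0.0, -0.3, 0.3]
opening: 0.0625
gripper_force: 30.0
```

```bash
python3 - <<'E'
from h import *
print(shift([.4765,-.0592,.0096],180))
E
```

```text
[ 0.0005  0.0012  0.0338 -0.0004 -0.0014  0.0048]
```

Call:
carry_out --pt "0.0005 0.001 0.012 0 0 0" --pt "0.0005 0.001 0.022 0 0 0" --pt "0.0005 0.001 0.028 0 0 0" --pt "0.0005 0.001 0.031 0 0 0" --pt "0.0005 0.001 0.0325 0 0 0" --pt "0.0005 0.001 0.0335 0 0 0" --pt "0.0005 0.001 0.0335 0 0 0"

```text
clock: 12.98
tool_pos: [0.4772, -0.0592, 0.0101]
orientation: [180.0, 0.0, -179.7]
force: [0.8, -0.2, -0.7]
opening: 0.0629
gripper_force: 30.0
```

Call:
carry_out --pt "0 0 0.0006 0 0 0" --pt "0 0 0.0006 0 0 0"

```text
clock: 13.22
tool_pos: [0.4773, -0.0592, 0.0096]
orientation: [180.0, 0.0, -179.7]
force: [-0.3, 0.2, 1.2]
opening: 0.0627
gripper_force: 30.0
```

Call:
carry_out --pt "0 0 0 0 0 0" --pt "0 0 0 0 0 0" --pt "0 0 0 0 0 0" --pt "0 0 0 0 0 0" --pt "0 0 -0.005 0 0 0" --pt "0 0 -0.03 0 0 0" --pt "0 0 -0.08 0 0 0" --pt "0 0 -0.12 0 0 0" --grip 1

```text
clock: 14.22
tool_pos: [0.4773, -0.0592, 0.1315]
orientation: [180.0, 0.1, -179.7]
force: [0.5, -0.6, -0.1]
opening: 0.0877
gripper_force: 0.0
```

```bash
python3 snap.py w5
```

```text
14.225 [ 0.4773 -0.0592  0.1315] [ 1.8000e+02  5.0000e-02 -1.7971e+02] 0.08767540672056057 [  16.4    7.2  -30.9    0.   -51.8 -106.2]
```

View pics/w5.png

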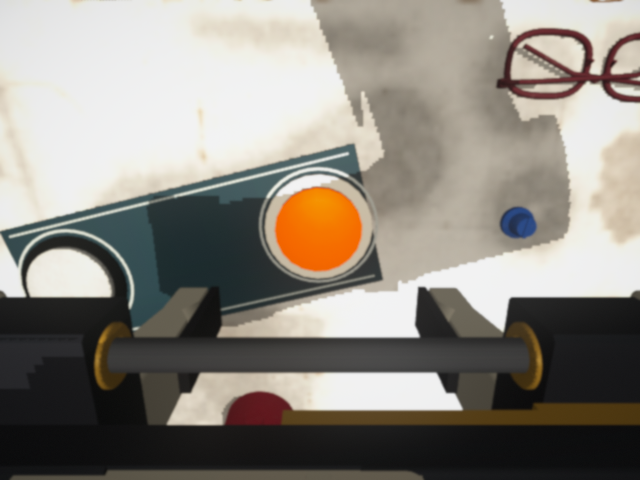

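Amber lies at (318,229) inside the white pad ring, centred near (317,225). The blue block is at (518,222).

```bash
python3 - <<'E'
from h import *
for f,col,near in[("w3",None,None),("w5","amber",(318,229))]:
    w=np.load(f+".npy");W=cam("wrist",{"tool_pos":w[:3],"orientation":w[3:]})
    im=cv2.imread(f"pics/{f}.png")[:,:,::-1].copy()
    if col: 
        c,s,cn=blob(im,col,near);e=cv2.fitEllipse(cv2.convexHull(cn));uv=e[0]
    else: uv=(319,229)
    g=cv2.cvtColor(im,cv2.COLOR_RGB2GRAY)
    print(f,uv,"lens",onz(W,uv,.0105).round(4))
    r=[proj(W,(*(np.array(onz(W,uv,.006)[:2])+.043*np.array(d)),.006)).round(1) for d in((1,0),(-1,0),(0,1),(0,-1))];print(r)
    col_=g[:,318].astype(int); row=g[228].astype(int)
    print("col",list(enumerate(col_))[162:192:2],list(enumerate(col_))[266:290:2])
    if col:
        c,s,_=blob(im,"blue",(518,222));print("blue",c,onz(W,c,.007))
E
```

```text
w3 (319, 229) lens [ 0.5228 -0.2527  0.0105]
[array([318.7, 281.4]), array([319.3, 171.9]), array([375.8, 229.3]), array([262.2, 228.7])]
col [(162, np.int64(207)), (164, np.int64(96)), (166, np.int64(93)), (168, np.int64(195)), (170, np.int64(219)), (172, np.int64(106)), (174, np.int64(68)), (176, np.int64(46)), (178, np.int64(44)), (180, np.int64(42)), (182, np.int64(42)), (184, np.int64(44)), (186, np.int64(110)), (188, np.int64(218)), (190, np.int64(238))] [(266, np.int64(145)), (268, np.int64(142)), (270, np.int64(129)), (272, np.int64(63)), (274, np.int64(27)), (276, np.int64(27)), (278, np.int64(33)), (280, np.int64(90)), (282, np.int64(126)), (284, np.int64(63)), (286, np.int64(62)), (288, np.int64(120))]
w5 (318.0641174316406, 228.81520080566406) lens [ 0.4752 -0.0595  0.0105]
[array([317.8, 281.2]), array([318.4, 171.7]), array([374.8, 229.1]), array([261.3, 228.5])]
col [(162, np.int64(164)), (164, np.int64(97)), (166, np.int64(136)), (168, np.int64(229)), (170, np.int64(181)), (172, np.int64(100)), (174, np.int64(180)), (176, np.int64(240)), (178, np.int64(242)), (180, np.int64(242)), (182, np.int64(242)), (184, np.int64(239)), (186, np.int64(183)), (188, np.int64(139)), (190, np.int64(153))] [(266, np.int64(132)), (268, np.int64(132)), (270, np.int64(147)), (272, np.int64(181)), (274, np.int64(188)), (276, np.int64(185)), (278, np.int64(142)), (280, np.int64(124)), (282, np.int64(111)), (284, np.int64(57)), (286, np.int64(87)), (288, np.int64(119))]
blue [518.16990921 222.47081712] [0.47051394 0.09086492 0.007     ]
```

```bash
python3 - <<'E'
from h import *
print(shift([.4708,.091,.0025],180))
E
```

```text
[0.0094 0.1501 0.134  0.0005 0.0081 0.0062]
```

Call:
carry_out --pt "0.003 0.05 0 0 0 0" --pt "0.006 0.1 0 0 0 0" --pt "0.007 0.15 0 0 0 0" --pt "0.007 0.15 0.04 0 0 0" --pt "0.007 0.15 0.08 0 0 0" --pt "0.007 0.15 0.1 0 0 0" --pt "0.007 0.15 0.1 0 0 0" --pt "0.007 0.15 0.1 0 0 0" --grip 0.3

```text
clock: 15.28
tool_pos: [0.47, 0.091, 0.0302]
orientation: [180.0, 0.1, -179.7]
force: [0.0, -0.2, 1.2]
opening: 0.0568
gripper_force: 0.0
```

```bash
python3 snap.py w6; python3 - <<'E'
from h import *
w=np.load("w6.npy");W=cam("wrist",{"tool_pos":w[:3],"orientation":w[3:]})
im=cv2.imread("pics/w6.png")[:,:,::-1].copy();c,s,_=blob(im,"blue",(318,230));print(c,s,onz(W,c,.007))
print(shift([.4708,.091,.0025],180))
E
```

```text
15.275 [0.47   0.091  0.0302] [ 1.7998e+02  5.0000e-02 -1.7972e+02] 0.05677472696557311 [  34.6   15.4  -37.7    0.   -36.9 -124.3]
[319.4256927  285.22166247] (np.int32(298), np.int32(263), np.int32(44), np.int32(49), np.int32(1588)) [0.47013125 0.09138353 0.007     ]
[-0.0006 -0.0001  0.028   0.0008  0.0016  0.0049]
```

Call:
carry_out --pt "-0.0003 0 0.015 0 0 0" --pt "-0.0003 0 0.023 0 0 0" --pt "-0.0003 0 0.0265 0 0 0" --pt "-0.0003 0 0.0275 0 0 0" --pt "-0.0003 0 0.0275 0 0 0"

```text
clock: 15.95
tool_pos: [0.4699, 0.0908, 0.0022]
orientation: [180.0, 0.0, -179.7]
force: [0.0, -0.0, -0.1]
opening: 0.0568
gripper_force: 0.0
```

Call:
carry_out --pt "0 0 0 0 0 0" --pt "0 0 0 0 0 0" --pt "0 0 0 0 0 0" --pt "0 0 0 0 0 0" --pt "0 0 0 0 0 0" --pt "0 0 0 0 0 0" --grip -1

```text
clock: 16.7
tool_pos: [0.4697, 0.0908, 0.0019]
orientation: [180.0, 0.0, -179.7]
force: [-0.5, 0.0, -0.0]
opening: 0.0213
gripper_force: 29.6
```

Call:
carry_out --pt "0 0 -0.02 0 0 0" --pt "0 -0.02 -0.07 0 0 0" --pt "0 -0.07 -0.1 0 0 0" --pt "0 -0.13 -0.1 0 0 0" --pt "-0.01 -0.185 -0.1 0 0 0" --pt "-0.025 -0.24 -0.1 0 0 0" --pt "-0.04 -0.295 -0.09 0 0 0" --pt "-0.0535 -0.343 -0.08 0 0 0"

```text
clock: 17.7
tool_pos: [0.5252, -0.2541, 0.0817]
orientation: [-180.0, 0.0, -179.8]
force: [0.8, 1.3, -0.3]
opening: 0.0212
gripper_force: 29.6
```

Call:
carry_out --pt "0 0 0.02 0 0 0" --pt "0 0 0.04 0 0 0" --pt "0 0 0.04 0 0 0" --pt "0 0 0.04 0 0 0"

```text
clock: 18.2
tool_pos: [0.5252, -0.252, 0.0425]
orientation: [-180.0, 0.0, -179.7]
force: [0.2, -0.3, 0.7]
opening: 0.0211
gripper_force: 29.6
```

```bash
python3 snap.py w7; python3 - <<'E'
from h import *
w=np.load("w7.npy")
R=Ro.from_euler('xyz',w[3:],degrees=True);W=cam("wrist",{"tool_pos":w[:3],"orientation":w[3:]})
im=cv2.imread("pics/w7.png")[:,:,::-1].copy();c,s,_=blob(im,"blue",(318,300));print(c,s,R.inv().apply(onz(W,c,w[2]+.005)-w[:3]))
print(shift([.5233,-.2528,.018],180))
cv2.imwrite("pics/w7c.png",cv2.resize(im[120:370,170:470],None,fx=2,fy=2)[:,:,::-1])
E
```

```text
18.2 [ 0.5252 -0.252   0.0425] [-1.7998e+02  3.0000e-02 -1.7970e+02] 0.021102543573355333 [ -6.4  22.4 -23.8   0.  -43.8 -83.3]
[317.95293032 312.04060914] (np.int32(293), np.int32(286), np.int32(50), np.int32(52), np.int32(2167)) [-0.00038714 -0.00039451 -0.0049997 ]
[ 0.0022 -0.0009  0.0248 -0.0004  0.0011  0.0054]
```

View pics/w7c.png

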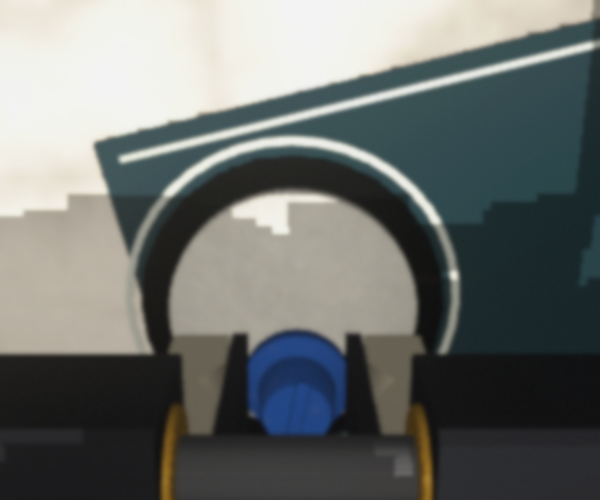

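The block is upright in the grip, at about (297,400) in the crop. The lens is centred at crop x of about 293, so a shift of 1 mm is needed.

Call:
carry_out --pt "0.0018 -0.0009 0.01 0 0 0" --pt "0.0018 -0.0009 0.017 0 0 0" --pt "0.0018 -0.0009 0.021 0 0 0" --pt "0.0018 -0.0009 0.0225 0 0 0" --pt "0.0018 -0.0009 0.0235 0 0 0" --pt "0.0018 -0.0009 0.0235 0 0 0"

```text
clock: 19.0
tool_pos: [0.5231, -0.2529, 0.0184]
orientation: [-180.0, 0.0, -179.7]
force: [-0.3, 1.2, 0.3]
opening: 0.0215
gripper_force: 29.6
```

Call:
carry_out --pt "0 0 0.0005 0 0 0" --pt "0 0 0.001 0 0 0" --pt "0 0 0.001 0 0 0"

```text
clock: 19.38
tool_pos: [0.5232, -0.2529, 0.0177]
orientation: [-180.0, 0.0, -179.7]
force: [-1.0, 0.5, 3.4]
opening: 0.021
gripper_force: 29.7
```

Call:
carry_out --pt "0 0 0 0 0 0" --pt "0 0 0 0 0 0" --pt "0 0 0 0 0 0" --pt "0 0 -0.005 0 0 0" --pt "0 0 -0.03 0 0 0" --pt "0 0 -0.07 0 0 0" --pt "0.0 0 -0.11 0 0 0" --pt "0 0 -0.13 0 0 0" --grip 0.3

```text
clock: 20.38
tool_pos: [0.524, -0.2532, 0.1503]
orientation: [-180.0, 0.2, -179.7]
force: [0.6, -0.1, -1.1]
opening: 0.0568
gripper_force: 0.0
```

```bash
python3 snap.py w8;  python3 - <<'E'
from h import *
w=np.load("w8.npy");W=cam("wrist",{"tool_pos":w[:3],"orientation":w[3:]})
im=cv2.imread("pics/w8.png")[:,:,::-1].copy();c,s,_=blob(im,"blue",(318,225));print(c,s,onz(W,c,.023))
cv2.imwrite("pics/w8c.png",cv2.resize(im[150:300,220:420],None,fx=3,fy=3)[:,:,::-1])
E
```

```text
20.375 [ 0.524  -0.2532  0.1503] [-179.95    0.2  -179.71] 0.05678324288370981 [ -6.5  15.2 -17.5   0.  -57.  -83.2]
[318.47384615 228.56461538] (np.int32(305), np.int32(215), np.int32(28), np.int32(30), np.int32(650)) [ 0.52382941 -0.2532458   0.023     ]
```

View pics/w8c.png

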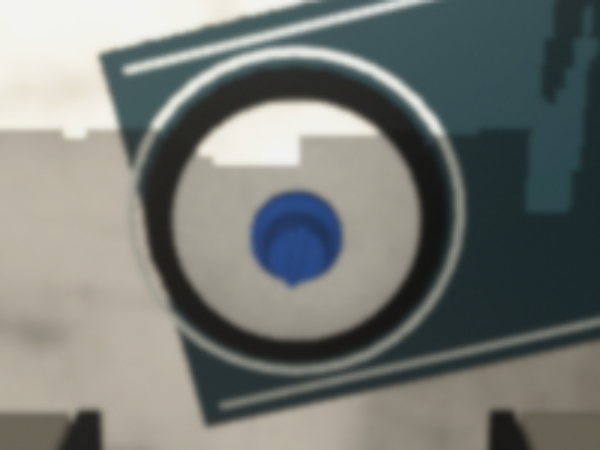

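The blue block stands upright at the middle of the clear blank once parallax is allowed for. Next is the red block.

Call:
carry_out --pt "0.05 0.03 0 0 0 0" --pt "0.078 0.08 0 0 0 0" --pt "0.078 0.14 0 0 0 0" --pt "0.078 0.2 0 0 0 0" --pt "0.078 0.26 0 0 0 0" --pt "0.078 0.32 0 0 0 0" --pt "0.078 0.38 0 0 0 0" --pt "0.078 0.44 0 0 0 0"

```text
clock: 21.42
tool_pos: [0.4425, 0.1888, 0.1478]
orientation: [180.0, 0.0, -179.7]
force: [1.9, -0.9, -0.4]
opening: 0.0567
gripper_force: 0.0
```

Call:
carry_out --pt "0 0.06 0 0 0 0" --pt "-0.005 0.12 0 0 0 0" --pt "-0.01 0.155 0.03 0 0 0" --pt "-0.01 0.155 0.07 0 0 0" --pt "-0.01 0.155 0.11 0 0 0" --pt "-0.01 0.155 0.115 0 0 0" --pt "-0.01 0.155 0.115 0 0 0"

```text
clock: 22.3
tool_pos: [0.4526, 0.342, 0.0331]
orientation: [-180.0, 0.0, -179.7]
force: [-0.2, -0.7, -0.3]
opening: 0.057
gripper_force: 0.0
```

```bash
python3 snap.py w9; python3 - <<'E'
from h import *
w=np.load("w9.npy");W=cam("wrist",{"tool_pos":w[:3],"orientation":w[3:]})
im=cv2.imread("pics/w9.png")[:,:,::-1].copy();c,s,_=blob(im,"red",(318,280));p=onz(W,c,.007);print(c,s,p)
print(shift([p[0],p[1],.002],180))
E
```

```text
22.3 [0.4526 0.342  0.0331] [-1.8000e+02  2.0000e-02 -1.7971e+02] 0.05698195795667824 [  56.9   21.9  -26.3    0.   -41.8 -146.6]
[322.00260078 293.31144343] (np.int32(301), np.int32(271), np.int32(43), np.int32(49), np.int32(1538)) [0.45857074 0.34374471 0.007     ]
[-0.0056  0.0012  0.0319  0.0013  0.0013  0.0051]
```

Call:
carry_out --pt "-0.0058 0.0015 0.005 0 0 0" --pt "-0.0058 0.0015 0.018 0 0 0" --pt "-0.0058 0.0015 0.026 0 0 0" --pt "-0.0058 0.0015 0.03 0 0 0" --pt "-0.0058 0.0015 0.031 0 0 0" --pt "-0.0058 0.0015 0.031 0 0 0"

```text
clock: 23.1
tool_pos: [0.458, 0.3433, 0.0014]
orientation: [-180.0, 0.0, -179.7]
force: [-0.0, -0.1, -1.4]
opening: 0.0569
gripper_force: 0.0
```

Call:
carry_out --pt "0 0 0 0 0 0" --pt "0 0 0 0 0 0" --pt "0 0 0 0 0 0" --pt "0 0 0 0 0 0" --pt "0 0 0 0 0 0" --pt "0 0 0 0 0 0" --grip -1

```text
clock: 23.85
tool_pos: [0.458, 0.3433, 0.0015]
orientation: [180.0, 0.0, -179.7]
force: [0.3, -0.4, 0.8]
opening: 0.0211
gripper_force: 30.0
```

Call:
carry_out --pt "0 0 -0.02 0 0 0" --pt "0.008 -0.02 -0.07 0 0 0" --pt "0.01 -0.07 -0.1 0 0 0" --pt "0.01 -0.13 -0.1 0 0 0" --pt "0.01 -0.19 -0.1 0 0 0" --pt "0.01 -0.25 -0.1 0 0 0" --pt "0.01 -0.305 -0.1 0 0 0" --pt "0 -0.36 -0.1 0 0 0"

```text
clock: 24.85
tool_pos: [0.4592, -0.0184, 0.1018]
orientation: [180.0, 0.0, -179.7]
force: [1.1, 1.0, -0.4]
opening: 0.021
gripper_force: 30.0
```

Call:
carry_out --pt "-0.0195 -0.042 0 0 0 0" --pt "-0.0195 -0.042 0.04 0 0 0" --pt "-0.0195 -0.042 0.06 0 0 0" --pt "-0.0195 -0.042 0.06 0 0 0" --pt "-0.0195 -0.042 0.06 0 0 0"

```text
clock: 25.48
tool_pos: [0.48, -0.0584, 0.0421]
orientation: [-180.0, 0.0, -179.7]
force: [-0.2, -0.2, 0.1]
opening: 0.0213
gripper_force: 30.0
```

```bash
python3 snap.py w10; python3 - <<'E'
from h import *
w=np.load("w10.npy")
R=Ro.from_euler('xyz',w[3:],degrees=True);W=cam("wrist",{"tool_pos":w[:3],"orientation":w[3:]})
im=cv2.imread("pics/w10.png")[:,:,::-1].copy();c,s,_=blob(im,"red",(318,310));print(c,s,R.inv().apply(onz(W,c,w[2]+.005)-w[:3]))
c,s,cn=blob(im,"amber",(318,260));print(s);h=cv2.convexHull(cn)[:,0];t=h[h[:,1].argmin()];print("near edge",t,onz(W,t,.011)+[.0325,0,0],[onz(W,(u,s[1]+s[3]/2),.011)[1] for u in(s[0],s[0]+s[2])])
print(shift([.4755,-.0595,.0175],180))
E
```

```text
25.475 [ 0.48   -0.0584  0.0421] [-1.8000e+02  5.0000e-02 -1.7969e+02] 0.021271186658389864 [  16.4   14.7  -36.4    0.   -38.9 -106.2]
[317.88712687 312.3386194 ] (np.int32(293), np.int32(287), np.int32(51), np.int32(51), np.int32(2144)) [-0.00053271 -0.00042318 -0.00499957]
(np.int32(255), np.int32(212), np.int32(124), np.int32(87), np.int32(7754))
near edge [324 212] [ 0.47637164 -0.05598454  0.011     ] [np.float64(-0.09142672724175148), np.float64(-0.0273225218029119)]
[ 0.0047 -0.0012  0.0249  0.0002  0.0015  0.0054]
```

Call:
carry_out --pt "0.0042 -0.001 0.008 0 0 0" --pt "0.0042 -0.001 0.016 0 0 0" --pt "0.0042 -0.001 0.0205 0 0 0" --pt "0.0042 -0.001 0.0225 0 0 0" --pt "0.0042 -0.001 0.0235 0 0 0" --pt "0.0042 -0.001 0.0235 0 0 0"

```text
clock: 26.28
tool_pos: [0.4753, -0.0596, 0.0179]
orientation: [-180.0, 0.0, -179.7]
force: [-0.5, 0.8, -0.6]
opening: 0.0208
gripper_force: 30.0
```

Call:
carry_out --pt "0 0 0.0005 0 0 0" --pt "0 0 0.001 0 0 0" --pt "0 0 0.001 0 0 0"

```text
clock: 26.65
tool_pos: [0.4754, -0.0596, 0.0173]
orientation: [180.0, 0.0, -179.7]
force: [-0.6, 0.8, 4.1]
opening: 0.0214
gripper_force: 30.0
```

Call:
carry_out --pt "0 0 0 0 0 0" --pt "0 0 0 0 0 0" --pt "0 0 0 0 0 0" --pt "0 0 -0.005 0 0 0" --pt "0 0 -0.03 0 0 0" --pt "0 0 -0.07 0 0 0" --pt "0 0 -0.12 0 0 0" --pt "0 0 -0.15 0 0 0" --grip 0.3

```text
clock: 27.65
tool_pos: [0.4759, -0.0596, 0.1698]
orientation: [180.0, 0.2, -179.7]
force: [-0.4, -0.1, -0.2]
opening: 0.0571
gripper_force: 0.0
```

```bash
python3 snap.py w11; python3 - <<'E'
from h import *
w=np.load("w11.npy");W=cam("wrist",{"tool_pos":w[:3],"orientation":w[3:]})
im=cv2.imread("pics/w11.png")[:,:,::-1].copy();c,s,_=blob(im,"red",(318,228));print(c,s,onz(W,c,.023))
T=cam("top");S=cam("side")
for uv in((345,195),(248,193)): print("box",onz(T,uv,0))
E
```

```text
27.65 [ 0.4759 -0.0596  0.1698] [ 1.7997e+02  1.7000e-01 -1.7971e+02] 0.057078498413104355 [  16.5    4.6  -28.1    0.   -57.1 -106.2]
[317.83595113 222.4886562 ] (np.int32(305), np.int32(209), np.int32(27), np.int32(28), np.int32(573)) [ 0.47607119 -0.05994313  0.023     ]
box [ 0.72206629 -0.06220724  0.        ]
box [0.75315602 0.19728697 0.        ]
```

Call:
carry_out --pt "-0.05 -0.015 0 0 0 -0.18" --pt "-0.1 -0.03 0 0 0 -0.35" --pt "-0.15 -0.045 0 0 0 -0.52" --pt "-0.18 -0.052 0 0 0 -0.7" --pt "-0.18 -0.052 0 0 0 -0.7" --pt "-0.18 -0.052 0 0 0 -0.7" --grip 1

```text
clock: 28.45
tool_pos: [0.6547, -0.1107, 0.1664]
orientation: [180.0, -0.0, -139.7]
force: [-1.2, 0.6, 0.9]
opening: 0.0873
gripper_force: 0.0
```

```bash
python3 snap.py w12; python3 - <<'E'
from h import *
w=np.load("w12.npy");W=cam("wrist",{"tool_pos":w[:3],"orientation":w[3:]})
im=cv2.imread("pics/w12.png")[:,:,::-1].copy();c,s,cn=blob(im,"crimson",(318,228));print(c,s)
E
```

```text
28.45 [ 0.6547 -0.1107  0.1664] [ 1.7995e+02 -5.0000e-02 -1.3974e+02] 0.0873283085817489 [  7.2  21.9  -5.4  -0.  -62.8 -56.9]
[315.92618297 228.95899054] (np.int32(276), np.int32(186), np.int32(81), np.int32(87), np.int32(4755))
```

View pics/w12.png

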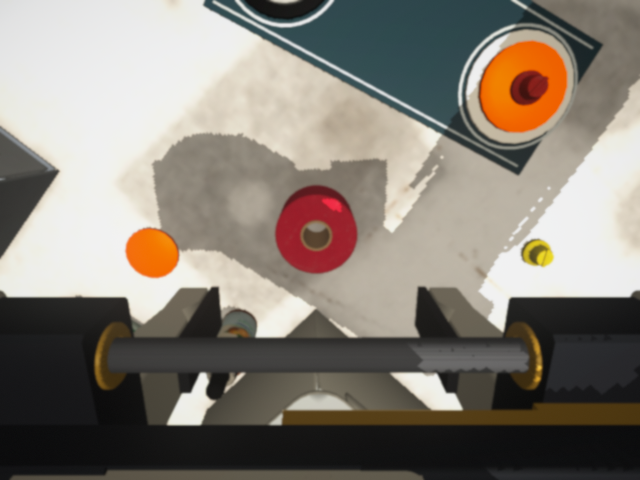

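The roll's top face is centred near (316,235), with its hole at (316,236). The back box's corner is near (317,310) and the dropper bottle at (237,322) to (215,385), so I'll check clearance.

```bash
python3 - <<'E'
from h import *
w=np.load("w12.npy");R=Ro.from_euler('xyz',w[3:],degrees=True);W=cam("wrist",{"tool_pos":w[:3],"orientation":w[3:]})
p=onz(W,(316,234.8),.045);print("roll",p,"tri",tri([ray(W,(316,235.5)),ray(S:=cam("side"),(391,254)),ray(cam("top"),(368.7,209.5))]))
for n,uv,z in[("bottle base",(237,318),0.02),("cap",(215,388),.09),("boxc",(317,310),.12),("boxc0",(317,310),0.)]:
    q=onz(W,uv,z);print(n,q.round(3),"rel tool",R.inv().apply(q-p).round(3))
print(shift([p[0],p[1],.012],-139.7))
E
```

```text
roll [ 0.65741975 -0.11035531  0.045     ] tri (array([ 0.65678181, -0.11224254,  0.05499095]), np.float64(0.0017646921532440641))
bottle base [ 0.766 -0.109  0.02 ] rel tool [-0.083 -0.069  0.025]
cap [ 0.781 -0.1    0.09 ] rel tool [-0.101 -0.072 -0.045]
boxc [ 0.675 -0.094  0.12 ] rel tool [-0.024  0.001 -0.075]
boxc0 [ 0.723 -0.054  0.   ] rel tool [-0.086  0.001  0.045]
[-0.0024 -0.0017  0.1548  0.0005 -0.0004 -0.0002]
```

Call:
carry_out --pt "-0.0022 -0.001 0.04 0 0 0" --pt "-0.0022 -0.001 0.08 0 0 0" --pt "-0.0022 -0.001 0.115 0 0 0" --pt "-0.0022 -0.001 0.14 0 0 0" --pt "-0.0022 -0.001 0.151 0 0 0" --pt "-0.0022 -0.001 0.154 0 0 0" --pt "-0.0022 -0.001 0.154 0 0 0"

```text
clock: 29.38
tool_pos: [0.6583, -0.11, 0.014]
orientation: [-179.9, 0.1, -139.6]
force: [0.6, -0.8, 0.3]
opening: 0.0875
gripper_force: 0.0
```

Call:
carry_out --pt "0 0 0 0 0 0" --pt "0 0 0 0 0 0" --pt "0 0 0 0 0 0" --pt "0 0 0 0 0 0" --pt "0 0 0 0 0 0" --pt "0 0 0 0 0 0" --grip -1

```text
clock: 30.12
tool_pos: [0.6579, -0.1101, 0.0132]
orientation: [-180.0, 0.0, -139.6]
force: [-1.1, 1.0, 5.2]
opening: 0.0612
gripper_force: 30.0
```

Call:
carry_out --pt "0 0 -0.02 0 0 0" --pt "0 0 -0.06 0 0 0" --pt "0.03 0.013 -0.1 0 0 -0.18" --pt "0.07 0.03 -0.1 0 0 -0.36" --pt "0.11 0.05 -0.1 0 0 -0.54" --pt "0.15 0.0676 -0.1 0 0 -0.72" --pt "0.15 0.0676 -0.1 0 0 -0.9" --pt "0.15 0.0676 -0.1 0 0 -1.08"

```text
clock: 31.12
tool_pos: [0.4992, -0.156, 0.1131]
orientation: [-180.0, 0.0, -77.4]
force: [0.6, -0.1, -1.0]
opening: 0.0605
gripper_force: 30.0
```

Call:
carry_out --pt "0 0 0.02 0 0 -0.03" --pt "0 0 0.04 0 0 -0.03" --pt "0 0 0.04 0 0 -0.03" --pt "0 0 0.04 0 0 -0.03"

```text
clock: 31.62
tool_pos: [0.5, -0.1558, 0.0734]
orientation: [-180.0, -0.0, -76.0]
force: [1.9, 0.0, 0.1]
opening: 0.0609
gripper_force: 30.0
```

```bash
python3 snap.py w13; python3 - <<'E'
from h import *
w=np.load("w13.npy");o={"tool_pos":w[:3],"orientation":w[3:]};R=Ro.from_euler('xyz',w[3:],degrees=True);W=cam("wrist",o)
print("roll in tool needs view; shift",shift([.4996,-.156,.0157],-76,o))
E
```

```text
31.625 [ 0.5    -0.1558  0.0734] [-1.7999e+02 -1.0000e-02 -7.6010e+01] 0.06094981592544823 [  4.2  15.3 -29.6   0.  -45.    9.8]
roll in tool needs view; shift [ 0.      0.0005  0.0577 -0.0002 -0.0002 -0.0002]
```

View pics/w13.png

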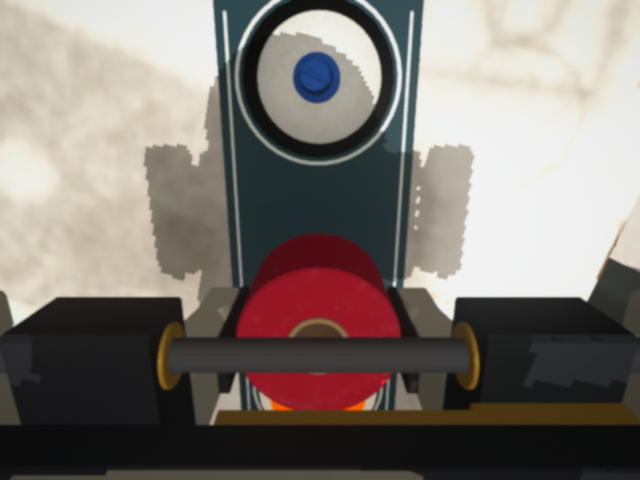

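The roll is held upright and centred across the fingers (319,339). The mat edges are symmetric about column 319, and blue still stands on the clear blank. The roll sits about 1.5–2 mm ahead along tool x, so I'll correct and lower it.

Call:
carry_out --pt "-0.0015 0.0004 0.02 0 0 0" --pt "-0.0015 0.0004 0.038 0 0 0" --pt "-0.0015 0.0004 0.048 0 0 0" --pt "-0.0015 0.0004 0.054 0 0 0" --pt "-0.0015 0.0004 0.0565 0 0 0" --pt "-0.0015 0.0004 0.0572 0 0 0" --pt "-0.0015 0.0004 0.0572 0 0 0"

```text
clock: 32.55
tool_pos: [0.4992, -0.1544, 0.016]
orientation: [-180.0, -0.0, -76.0]
force: [-0.3, 0.2, -0.0]
opening: 0.0608
gripper_force: 30.0
```

Call:
carry_out --pt "0 0 0.0004 0 0 0" --pt "0 0 0.0008 0 0 0" --pt "0 0 0.0008 0 0 0"

```text
clock: 32.92
tool_pos: [0.4991, -0.1545, 0.0152]
orientation: [-180.0, -0.0, -76.0]
force: [-1.1, 0.1, 2.1]
opening: 0.0608
gripper_force: 30.0
```

Contact is light, so I'll release, lift and check.

Call:
carry_out --pt "0 0 0 0 0 0" --pt "0 0 0 0 0 0" --pt "0 0 0 0 0 0" --pt "0 0 0 0 0 0" --pt "0 0 -0.005 0 0 0" --pt "0 0 -0.03 0 0 0" --pt "0 0 -0.08 0 0 0" --pt "0 0 -0.14 0 0 0" --grip 1

```text
clock: 33.92
tool_pos: [0.4981, -0.1544, 0.156]
orientation: [179.9, 0.0, -76.0]
force: [1.6, -0.7, 0.8]
opening: 0.0875
gripper_force: 0.0
```

Call:
carry_out --pt "-0.03 0 -0.06 0 0 0" --pt "-0.06 0 -0.12 0 0 0" --pt "-0.06 0 -0.12 0 0 0" --pt "-0.06 0 -0.12 0 0 0"

```text
clock: 34.42
tool_pos: [0.4844, -0.0958, 0.2756]
orientation: [-179.9, 0.0, -76.0]
force: [0.0, 0.4, -0.8]
opening: 0.0875
gripper_force: 0.0
```

```bash
python3 snap.py w14
```

```text
34.425 [ 0.4844 -0.0958  0.2756] [-1.7989e+02  1.0000e-02 -7.5980e+01] 0.08754077061938619 [ 11.7   1.4 -17.   -0.  -71.5   2.4]
```

View pics/w14.png

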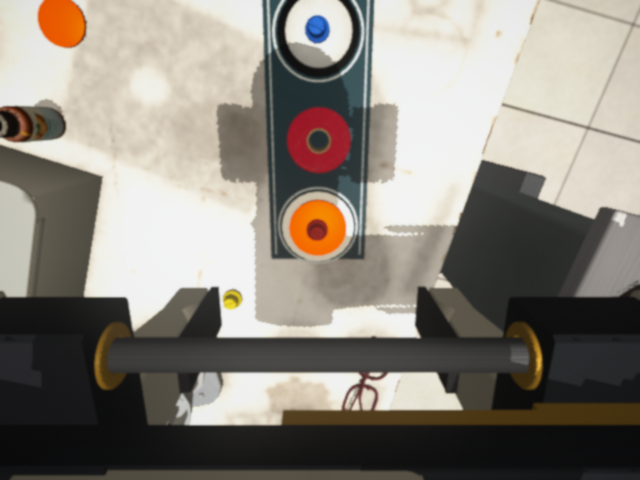

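The wrist view shows clear with blue at (317,28), the roll at (319,140) and amber with red at (317,228). All stand upright and in line on the mat, and I'll check the numbers before handing in.

```bash
python3 - <<'E'
from h import *
w=np.load("w14.npy");W=cam("wrist",{"tool_pos":w[:3],"orientation":w[3:]})
for n,uv,z in[("roll",(319,139.5),.047),("white",(318,224),.006),("amber",(318,228),.0105),("black",(318.5,34),.006)]: print(n,onz(W,uv,z).round(4))
b,wh=onz(W,(318.5,34),.006),onz(W,(318,224),.006);print((b+wh)/2)
im=viewer.snapshot("top");cv2.imwrite("pics/t2.png",im[:,:,::-1]);c,s,_=blob(im,"crimson",(388,265));print(c,s,onz(cam("top"),c,.04),onz(cam("top"),(426.7,259.5),.006),onz(cam("top"),(354,286),.006))
E
```

```text
roll [ 0.4984 -0.1557  0.047 ]
white [ 0.4763 -0.0629  0.006 ]
amber [ 0.4754 -0.0596  0.0105]
black [ 0.5229 -0.2519  0.006 ]
[ 0.49960986 -0.15739422  0.006     ]
[384.         272.69565217] (np.int32(381), np.int32(265), np.int32(7), np.int32(17), np.int32(23)) [ 0.49615402 -0.13265731  0.04      ] [ 0.52465983 -0.2526171   0.006     ] [ 0.47458992 -0.05759326  0.006     ]
```

```bash
python3 -c "
from plant import workorder
print(workorder.close_job())"
```

```text
the job is handed in; nothing more can be done
None
```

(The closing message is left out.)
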